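# Read out a soil logger and hold it in the cradle

## Task

Read out the taller of the two soil loggers that stand in the rack. On the reader press the round power key, then the square menu key, then the wide start key, one at a time and letting each come back up; leave the narrow erase key alone and the other things where they are. Then take the tall logger, feel its foot in behind the cradle's lip without ramming it, push it down fully home against the sprung contact bar and finish while still holding it pressed there, because the spring pushes it out again if it is let go.

Things in the scene. Friction and masses are not known exactly. Their poses are not given: they have to be found in the camera images.
- reader: fixed bench reader, pale grey case 190 mm deep (its x) and 200 mm wide (its y), case top 40 mm above the bench. Keypad along its -x edge (towards the robot), blank screen in the middle, cradle for one logger towards its +x edge: a slot open at the top, long in the reader's y, between a low front lip and a taller backrest. Origin: centre of the underside, z up.
- cradle_mouth (a point): centre of the slot's mouth, level with the lip's top (reader x 58, y 0, z 67 mm). Slot 16 mm wide, 56 mm long. Lip: 6 mm thick, 74 mm wide, inner face at reader x 50 mm, inner edge bevelled. Backrest: front face at x 66 mm, 14 mm thick, 74 mm wide, top 101 mm above the bench, so the foot can be felt against it above the lip. End cheeks as high as the lip
- cradle_home (a point): where the centre of the logger's foot lies when fully home: on two small ledges in the slot, 23 mm below the mouth (reader x 58, y 0, z 44 mm)
- contact_bar (a joint): sprung contact bar (8 by 22 mm) in the middle of the slot floor, m pressed down: 0 = up (its top 8 mm above the ledges, 15 mm below the mouth), 0.008 = logger's foot on the ledges, fully home. The spring takes 3 N to start and 8 N when home, more than a logger weighs, so it lifts the logger when let go.
- key_power (a joint): round power key (20 mm across), the leftmost key seen from the robot; m pressed: 0 = up, 0.005 = fully down, counts as pressed beyond 0.003. All four keys are alike in spring: 1.2 N to start, 4 N fully down.
- key_power_top (a point): centre of the power key's top face, 49 mm above the bench when up; like all keys it stands 9 mm above the case
- key_menu (a joint): square menu key (18 by 18 mm), second from the left; values as for the power key
- key_menu_top (a point): centre of the menu key's top face, 44 mm from the power key's
- key_erase (a joint): narrow erase key (7 mm wide, 20 mm long), third from the left, between the menu and start keys; values as for the power key; must not be pressed
- key_erase_top (a point): centre of the erase key's top face, 39 mm from the menu key's and 44 mm from the start key's
- key_start (a joint): wide start key (36 mm wide along the reader's y, 16 mm deep), the rightmost; values as for the power key
- key_start_top (a point): centre of the start key's top face
- rack: fixed grey storage block 60 mm (x) by 160 mm (y) by 45 mm high with two slots side by side along its y, 37 mm either side of the middle; each slot is 15 by 54 mm and 33 mm deep (floor 12 mm above the bench). One logger stands in each; which is where varies. Origin: centre of the underside.
- logger_tall: flat soil logger of pale plastic, 50 mm wide (its y), 12 mm thick (its x), 115 mm tall; the lowest 12 mm is a foot 42 by 9 mm with brass contacts. About 0.07 to 0.14 kg. The one to read. Front and back are alike; it reads either way round. Origin: centre of the underside of the foot, z axis up along the stake. It stands in the rack with 82 mm showing; its finger ribs are in the top 35 mm.
- logger_tall_foot (a point): centre of the underside of the tall logger's foot
- logger_tall_top (a point): centre of the tall logger's top end, 115 mm above its foot
- logger_short: flat soil logger of pale plastic, 50 mm wide (its y), 12 mm thick (its x), 80 mm tall; the lowest 12 mm is a foot 42 by 9 mm with brass contacts. The one to leave in the rack. Front and back are alike; it reads either way round. Origin: centre of the underside of the foot, z axis up along the stake.
- reagent_bottle: amber bottle with blue cap, 70 mm across, 150 mm tall, standing on the bench; leave alone. Origin: centre of the underside.
- sample_jar: soil sample jar with pink lid, 68 mm across, 75 mm tall, standing on the bench; leave alone. Origin: centre of the underside.
- mortar: white porcelain bowl, 96 mm across, 45 mm tall, standing on the bench; leave alone. Origin: centre of the underside.
Mind the look-alikes: they are no part of the job. There is more than one size of the rack; the one meant has the size given above. What is shaped like the logger_short but purple is not meant.

How it is judged:
By the outcome, as a careful person would: the job done as asked, in the order asked, and still so for the second after the job is handed in, while the arm keeps its last pose, push and grip.
It also fails if it takes over 56 s, if anything falls off the work surface, if the arm or the gripper's body presses on something with over 40 N, if the wrist force passes 120 N, or if a joint passes its speed limit or range.

## Robot

A 6-joint arm with a two-finger parallel gripper is mounted at the origin on the work surface. World frame = base frame: x ahead of the robot, y to its left, z up, the work surface at z = 0. Lengths are in m, angles in degrees, forces in N, time in s.
With the tool pointing down it reaches from about 0.375 to 0.9 m from the base axis. Payload 3.1 kg.
Tool frame: the origin (TCP) lies on the centre line of the jaws, within the pads' length; the fingertips stand 22 mm ahead of it and the grasp point (between the pads) lies 3 mm ahead of it; y points along the fingers, z is the direction in which the jaws open and shut, and the axes are right-handed (so a half turn about y gives the same grasp; the last joint's range is limited). The gripper opens to 87 mm and grips with 3 to 60 N. Pads are 19 mm wide; open, the fingers measure 117 mm over their backs; the gripper's body (75 mm by 190 mm) begins 51 mm behind the grasp point.
Start: joints at [54.918, 30.224, 82.088, -0, 67.689, -10.227], TCP at [0.263, 0.567, 0.245] pointing down, gripper open.
Joint ranges: [-176.69, 176.69], [-43.24, 126.21], [12.49, 139.97], [-82, 262], [0, 151.66], [-163.58, 163.58]. Speed limits (degrees/s): [159.86, 159.86, 180, 180, 180, 180].

## Interface

Orientations are given as a 3x3 rotation matrix whose columns are the frame's x, y, z axes.
In Python, from rig import bot gives the robot as it stands.
- The arm moves only by the tool jog_arm, never from a script. Its argument "motion" is one flat list of numbers, 6 for each row, row after row: the shift along the tool's x, y, z in mm, then the turn, a rotation vector about the tool's x, y, z in degrees. A call has 1 to 20 rows; each row is the pose to reach, as a shift and turn from the pose commanded when the call began, along the tool's axes at that moment; what a row does not reach only later rows make up. A row lasts 1/8 s, in which the tool goes at most 62.5 mm and 10.7 degrees, less where a joint would pass 70% of its speed; a pose out of reach is approached as far as the arm can. A call with a gripper value outside its range is refused whole. "gripper" is the opening, from 0 (shut) to 1 (fully open), set as the call begins (left out, the last holds). The fingers move at their own pace and stop on an object; the grip force is fixed at half the most. Time passes only in rows, so rows that repeat a pose let the fingers close. It gives the time, the measured TCP pose, the force and the opening at its end, in the units of the state.
- bot.read_state(): the state, without advancing time (a new reading comes with each control period).
- bot.capture(name): name is "scene" or "top"; returns (picture, depth): 480x640x3 uint8, red, green, blue; 480x640 float32, m along the optical axis (not along the pixel's ray), 0 where there is no reading.
- bot.get_calibration(name): a dict with "mtx" (3x3 intrinsics, pixels), "k1" (the pictures are not rectified: a ray, as slopes to the right and down, at radius r is drawn at 1 + k1 r^2 times it, then the intrinsics apply), "pose" (4x4, takes a point from camera to world coordinates). Camera axes: x right, y up, looking along -z (the intrinsics and any distortion apply to the point x, -y, -z); pixel columns grow to the right and rows downward; lengths in m; the calibration is good to about 2 mm. A picture is of the moment at which its call begins. get_calibration takes no time and is no camera call.
- bot.hand_in(): hands the job in, once; it reports no verdict.
The state is a dict: "time_s": time; "joint_positions": joint angles; "qvel": joint speeds; "tau": joint torques, N m; "position": TCP position; "tcp_rot": TCP orientation; "force": force on the tool from outside, world axes, zero at the start; "moment": the same for the moment, N m; "opening": opening from 0.0 (shut) to 1.0 (fully open).
Only numpy, scipy, OpenCV 4.12 (cv2) and the standard library are available. Lean on these libraries where they do the work, as an engineer would, in place of code of your own. Each camera call takes 0.05 s, during which the arm holds its last target.

## Working session

There is one attempt and no reset: what is moved stays moved. The work goes in short steps, Python scripts to look and compute and a tool call to move; the robot and the scene stay as the last step left them, time stands still between calls to the robot, and variables do not carry over. Pictures are saved under pics/ and viewed, and the job is handed in when it is done.

Besides the shell and the picture viewer there is one more tool, called as name(argument=value, ...), one argument or row to a line, values as JSON. jog_arm: Moves the arm, as the interface text tells. Its arguments: {"type":"object","properties":{"motion":{"type":"array","items":{"type":"number"}},"gripper":{"type":"number"}},"required":["motion"]}

```bash
ls; mkdir -p pics
cat > h.py <<'E'
import numpy as np, cv2
from rig import bot
def grab(tag):
    out={}
    for n in("scene","top"):
        p,d=bot.capture(n); out[n]=(p,d)
        cv2.imwrite(f"pics/{tag}_{n}.png",p[:,:,::-1]); np.savez(f"pics/{tag}_{n}.npz",p=p,d=d)
    return out
def cloud(n,d):
    c=bot.get_calibration(n);K=c["mtx"];k=c["k1"];T=np.array(c["pose"])
    v,u=np.mgrid[:480,:640]
    pts=np.stack([u,v],-1).reshape(-1,1,2).astype(np.float64)
    q=cv2.undistortPoints(pts,np.array(K,float),np.array([k,0,0,0,0.]))[:,0].reshape(480,640,2)
    P=np.stack([q[...,0]*d,-q[...,1]*d,-d],-1)
    W=P@T[:3,:3].T+T[:3,3]; W[d<=0]=np.nan
    return W
E
python3 - <<'E'
from h import *
grab("a")
s=bot.read_state()
print(s)
for n in("scene","top"): print(bot.get_calibration(n))
E
```

```text
pics
{'time_s': 0.1, 'joint_positions': array([ 5.49186554e+01,  3.02735146e+01,  8.21503287e+01,  2.66351916e-03,
        6.76904261e+01, -1.02257983e+01]), 'qvel': array([-0.09813474, -0.09836999, -0.06091872, -0.0819419 ,  0.01688608,
        0.03350848]), 'tau': array([-4.44552734e-04, -4.40985811e+01, -1.77151787e+01,  6.34549675e-02,
        5.33651991e-02, -5.45753369e-05]), 'position': array([0.26228607, 0.56660616, 0.24366367]), 'tcp_rot': array([[ 9.07362738e-01, -1.18143976e-03,  4.20346841e-01],
       [-4.20348314e-01, -1.60735320e-03,  9.07361400e-01],
       [-3.96346998e-04, -9.99998010e-01, -1.95506861e-03]]), 'force': array([ 0.38902065,  1.41848283, -0.58570305]), 'moment': array([ 0.02468982, -0.03936483, -0.00518094]), 'opening': 0.9997883574517379}
{'mtx': array([[467.32633286,   0.        , 318.22571393],
       [  0.        , 467.32633286, 243.12124018],
       [  0.        ,   0.        ,   1.        ]]), 'k1': -0.09339673476225678, 'pose': array([[-0.18987668, -0.77576937,  0.60177133,  1.0868039 ],
       [ 0.98180692, -0.14914339,  0.11752199,  0.07200453],
       [-0.00141975,  0.61313794,  0.78997459,  0.83753861],
       [ 0.        ,  0.        ,  0.        ,  1.        ]])}
{'mtx': array([[591.96489593,   0.        , 313.315947  ],
       [  0.        , 591.96489593, 241.1578828 ],
       [  0.        ,   0.        ,   1.        ]]), 'k1': -0.08587054981043539, 'pose': array([[ 0.01512737,  0.99555453, -0.09296424,  0.3871688 ],
       [-0.9998598 ,  0.01572905,  0.00574285, -0.03535298],
       [ 0.00717956,  0.09286433,  0.99565289,  1.35939402],
       [ 0.        ,  0.        ,  0.        ,  1.        ]])}
```

View pics/a_scene.png

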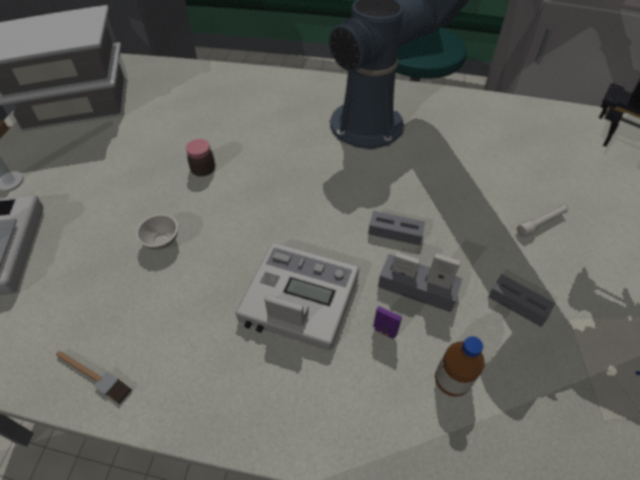

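View pics/a_top.png

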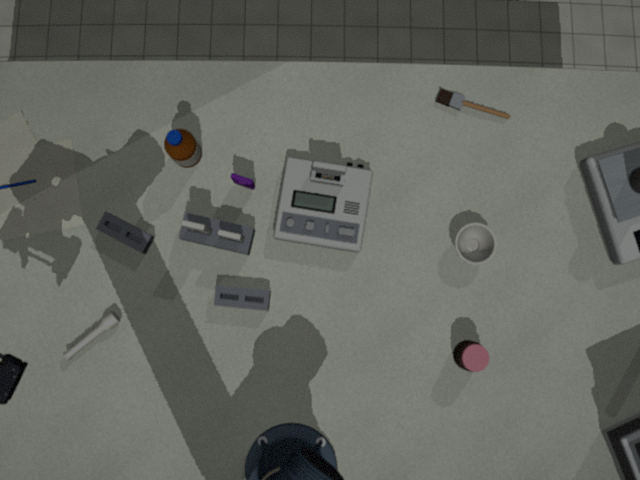

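The scene picture shows the reader at about (300,295). The rack is at (420,282), with the short logger at (404,265) and the tall one at (442,272). In the top picture the reader is at (325,200), the keys run along row ~225, the rack is at (217,232) and the tall logger is at (196,222). Next I'll measure them.

Run:
```python
from h import *
for n,box in(("top",(170,130,390,270)),("scene",(230,220,480,350))):
    z=np.load(f"pics/a_{n}.npz");x0,y0,x1,y1=box
    im=cv2.resize(z["p"][y0:y1,x0:x1],None,fx=3.2,fy=3.2,interpolation=cv2.INTER_CUBIC)
    cv2.imwrite(f"pics/a_{n}_crop.png",im[:,:,::-1])
    W=cloud(n,z["d"])
    def rep(name,zl,zh,xr,yr):
        m=(W[...,2]>zl)&(W[...,2]<zh)&(W[...,0]>xr[0])&(W[...,0]<xr[1])&(W[...,1]>yr[0])&(W[...,1]<yr[1])
        if m.sum()<5: print(n,name,m.sum());return
        P=W[m]; r=cv2.minAreaRect((P[:,:2]*1000).astype(np.float32))
        print(n,name,m.sum(),"med",np.round(np.median(P,0)*1000,1),"rect",np.round(np.array(r[0]),1),np.round(r[1],1),round(r[2],2))
    pts={"top":[(285,160),(372,170),(360,250),(275,238),(196,222),(230,236),(217,240),(240,180)],"scene":[(404,265),(442,262),(420,295)]}[n]
    for u,v in pts: print(n,u,v,np.round(W[v,u]*1000,1))
    R=((.3,.75),(-.2,.3))
    rep("case",.036,.044,(.3,.75),(-.17,.05))
    rep("backrest",.09,.11,(.4,.75),(-.17,.05))
    rep("lip",.06,.075,(.4,.75),(-.17,.05))
    rep("keys",.046,.053,(.3,.5),(-.17,.05))
    rep("racktop",.04,.049,(.3,.5),(.07,.26))
    rep("tall",.115,.14,(.3,.5),(.07,.26))
    rep("short",.08,.1,(.3,.5),(.07,.26))
```

```text
top 285 160 [703.4  25.9   1.6]
top 372 170 [ 684.5 -178.4   -5. ]
top 360 250 [ 492.2 -147.8   39. ]
top 275 238 [516.7  43.3  34.1]
top 196 222 [548.9 220.7  44.9]
top 230 236 [514.2 137.5  88. ]
top 217 240 [509.2 172.3  44.1]
top 240 180 [638.7 120.1  81.1]
top case 5145 med [589.1 -62.4  40.6] rect [596.1 -64.1] [199.7 189.8] 81.52
top backrest 240 med [667.5 -74.2 100.9] rect [668.7 -74.9] [73.2 16.1] 81.33
top lip 210 med [647.1 -72.1  67.4] rect [651.1 -72.1] [73.6 24.2] 81.83
top keys 0
top racktop 217 med [493.2 129.4  45.1] rect [433.7 134.5] [157.5 101.3] 12.5
top tall 0
top short 0
scene 404 265 [526.3 137.6  72.8]
scene 442 262 [538.6 204.8 117.7]
scene 420 295 [557.1 180.6  20.6]
scene case 6397 med [602.1 -53.5  39.7] rect [600.  -62.9] [199.  189.5] 81.41
scene backrest 319 med [673.7 -72.3  99.3] rect [671.7 -73.8] [73.5 13.2] 81.59
scene lip 257 med [673.9 -67.2  66.2] rect [660.8 -71.6] [73.9 36.3] 81.1
scene keys 0
scene racktop 50 med [493.6 111.3  44.1] rect [498.7 145.8] [85.9 17.7] 78.11
scene tall 0
scene short 0
```

```bash
sleep 0; ls pics
```

```text
a_scene.npz
a_scene.png
a_scene_crop.png
a_top.npz
a_top.png
a_top_crop.png
```

View pics/a_top_crop.png

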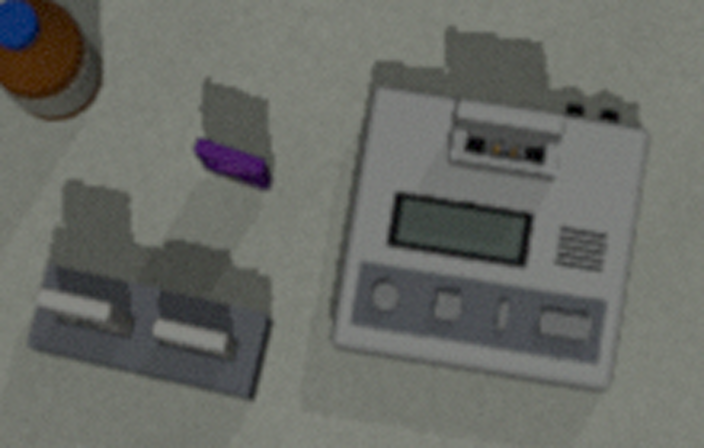

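View pics/a_scene_crop.png

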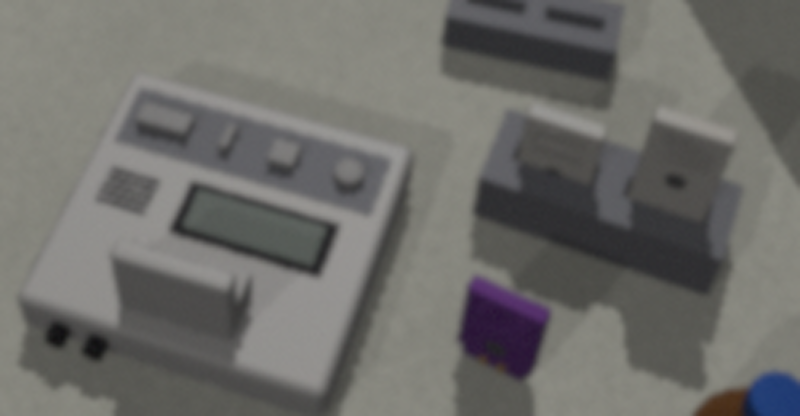

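Run:
```python
from h import *
th=np.radians(-8.5);X=np.array([np.cos(th),np.sin(th)]);Y=np.array([-X[1],X[0]])
for n in("top","scene"):
    z=np.load(f"pics/a_{n}.npz")
    W=cloud(n,z["d"])
    def rep(name,zl,zh,xr,yr):
        m=(W[...,2]>zl)&(W[...,2]<zh)&(W[...,0]>xr[0])&(W[...,0]<xr[1])&(W[...,1]>yr[0])&(W[...,1]<yr[1])
        if m.sum()<5: print(n,name,m.sum());return
        P=W[m]; r=cv2.minAreaRect((P[:,:2]*1000).astype(np.float32))
        print(n,name,m.sum(),"med",np.round(np.median(P,0)*1000,1),"rect",np.round(np.array(r[0]),1),np.round(r[1],1),round(r[2],2))
    rep("racktop",.04,.05,(.45,.6),(.08,.27))
    rep("tall",.121,.135,(.45,.6),(.08,.27))
    rep("tallall",.06,.135,(.45,.6),(.165,.27))
    rep("short",.084,.1,(.45,.6),(.08,.165))
    # keys: median of points 44.5-53 in keypad zone, by reader frame
    c={"top":np.array([596.1,-64.1]),"scene":np.array([600,-62.9])}[n]
    L=np.stack([(W[...,:2]*1000-c)@X,(W[...,:2]*1000-c)@Y],-1)
    m=(W[...,2]>.0455)&(W[...,2]<.056)&(L[...,0]>-95)&(L[...,0]<-30)&(abs(L[...,1])<100)
    k,lab,st,ce=cv2.connectedComponentsWithStats(m.astype(np.uint8))
    for i in range(1,k):
        if st[i,4]>8:
            q=L[lab==i]; print(" key",np.round(ce[i]),st[i,4],"reader",np.round((q.min(0)+q.max(0))/2,1),np.round(q.max(0)-q.min(0),1),"world",np.round(np.median(W[lab==i],0)*1000,1))
```

```text
top racktop 1413 med [522.3 173.   45.7] rect [525.1 176.9] [162.6  60.3] 78.14
top tall 140 med [532.4 212.1 127.3] rect [532.9 212.5] [50.1 12.3] 78.36
top tallall 214 med [530.3 208.2 125.5] rect [532.5 211.8] [51.6 12.9] 78.38
top short 134 med [516.9 139.7  91.9] rect [517.1 139.9] [50.2 12.6] 77.57
 key [290. 223.] 61 reader [-57.7  67.2] [21.8 20.6] world [551.1   9.6  49.3]
 key [310. 226.] 61 reader [-56.2  22. ] [18.4 17.7] world [543.5 -35.   49.2]
 key [327. 229.] 26 reader [-55.8 -17.5] [20.   7.4] world [538.1 -72.9  48.4]
 key [347. 232.] 114 reader [-53.5 -61.1] [23.8 39.4] world [ 532.2 -117.5   50. ]
scene racktop 1295 med [539.8 176.4  44.6] rect [528.  176.1] [158.3  62.6] 77.82
scene tall 158 med [537.3 212.3 126. ] rect [535.8 211.7] [48. 14.] 79.04
scene tallall 655 med [539.9 211.7 100.1] rect [536.  212.3] [50.7 14.4] 78.54
scene short 159 med [522.8 140.5  89.9] rect [520.5 140.6] [48.4 15.5] 77.14
 key [282. 257.] 108 reader [-56.2 -60.2] [17.6 35.2] world [ 536.  -113.8   47.9]
 key [301. 263.] 29 reader [-56.2 -16.2] [20.8  7.5] world [542.5 -71.1  47.8]
 key [319. 268.] 64 reader [-56.2  22.4] [19.6 18.1] world [547.8 -32.5  47.9]
 key [339. 273.] 58 reader [-56.8  65.8] [19.9 17.3] world [554.2  10.5  47.6]
```

jog_arm(
  motion=[25, 0, -20, 0, 4, 0, 75, 5, -58, 0, 12, 0, 125, 15, -97, 0, 20, 0, 175, 25, -135, 0, 28, 0, 225, 40, -174, 0, 36, 0, 275, 55, -212, 0, 44, 0, 325, 70, -251, 0, 52, 0, 375, 85, -290, 0, 60, 0, 425, 100, -328, 0, 66, 0, 470, 115, -363, 0, 71, 0, 490, 125, -379, 0, 73, 0, 497, 125, -384, 0, 73.6, 0, 497, 125, -384, 0, 73.6, 0, 497, 125, -384, 0, 73.6, 0],
  gripper=0,
)

```text
time_s: 1.85
position: [0.5513, 0.0112, 0.1199]
tcp_rot: [[-0.145, -0.001, 0.989], [-0.989, 0.0, -0.145], [-0.0, -1.0, -0.001]]
force: [-0.1, -0.1, 0.3]
opening: 0.002
```

```bash
cat >> h.py <<'E'
def st():
    s=bot.read_state(); R=s["tcp_rot"]
    print("t",round(s["time_s"],2),"pos",np.round(s["position"]*1000,1),"yaw_z",round(np.degrees(np.arctan2(R[1,2],R[0,2])),2),"tilt",np.round(R[:2,1],4),"F",np.round(s["force"],2),"op",round(s["opening"],3),"q",np.round(s["joint_positions"],1))
    return s
E
python3 - <<'E'
from h import *
st();grab("b")
E
```

```text
t 1.85 pos [551.3  11.2 119.9] yaw_z -8.35 tilt [-0.0007  0.0004] F [-0.11 -0.11  0.28] op 0.002 q [-10.5  34.9  98.9   0.   46.3  -2.1]
```

View pics/b_scene.png

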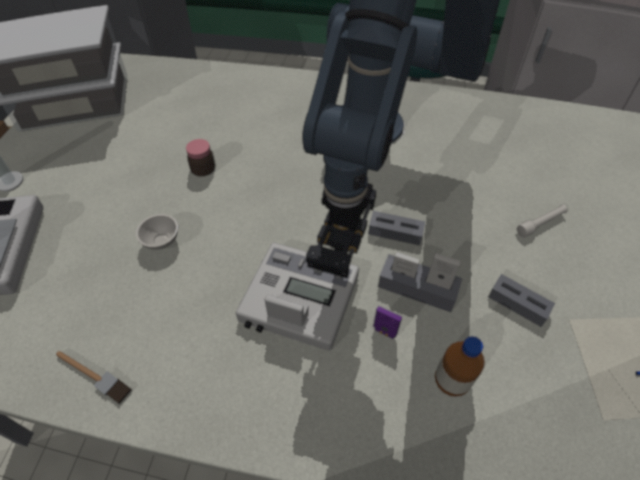

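The scene picture shows the shut gripper over the power key at about (330,262). I'll press it now.

jog_arm(
  motion=[0, 20, 0, 0, 0, 0, 0, 40, 0, 0, 0, 0, 0, 47, 0, 0, 0, 0, 0, 50, 0, 0, 0, 0, 0, 52, 0, 0, 0, 0, 0, 53.3, 0, 0, 0, 0, 0, 53.3, 0, 0, 0, 0, 0, 53.3, 0, 0, 0, 0],
)

```text
time_s: 2.95
position: [0.5523, 0.0098, 0.0666]
tcp_rot: [[-0.147, 0.0, 0.989], [-0.989, 0.0, -0.147], [-0.0, -1.0, 0.0]]
force: [-1.0, 2.3, 3.7]
opening: 0.003
```

Run:
```python
from h import *
st()
```

```text
t 2.95 pos [552.3   9.8  66.6] yaw_z -8.46 tilt [0.0003 0.0001] F [-1.04  2.25  3.72] op 0.003 q [-10.6  40.1 100.2   0.   39.7  -2.1]
```

3.7 N fits a depth of about 4.4 mm, so power is pressed. I'll raise, then move on to menu.

jog_arm(
  motion=[0, -4, 0, 0, 0, 0, 0, -14, 0, 0, 0, 0, 0, -24, 0, 0, 0, 0, 15, -24, 0, 0, 0, 0, 35, -24, 0, 0, 0, 0, 44, -24, 0, 0, 0, 0, 44, -24, 0, 0, 0, 0, 44, -12, 0, 0, 0, 0, 44, -6, 0, 0, 0, 0, 44, -3, 0, 0, 0, 0, 44, -1, 0, 0, 0, 0, 44, 0, 0, 0, 0, 0, 44, 0, 0, 0, 0, 0, 44, 0, 0, 0, 0, 0],
)

```text
time_s: 4.7
position: [0.5451, -0.0333, 0.0664]
tcp_rot: [[-0.147, -0.001, 0.989], [-0.989, 0.001, -0.147], [-0.0, -1.0, -0.001]]
force: [-1.2, 2.0, 4.9]
opening: 0.009
```

Run:
```python
from h import *
st()
```

```text
t 4.7 pos [545.1 -33.3  66.4] yaw_z -8.46 tilt [-0.0012  0.0006] F [-1.15  1.99  4.89] op 0.009 q [-15.2  39.8 101.1   0.   39.2  -6.8]
```

Menu is pressed (4.9 N including noise). Now start, passing high over erase.

jog_arm(
  motion=[0, -4, 0, 0, 0, 0, 0, -14, 0, 0, 0, 0, 0, -30, 0, 0, 0, 0, 15, -30, 0, 0, 0, 0, 45, -30, 0, 0, 0, 0, 75, -30, 0, 0, 0, 0, 83, -30, 0, 0, 0, 0, 83, -24, 0, 0, 0, 0, 83, -12, 0, 0, 0, 0, 83, -6, 0, 0, 0, 0, 83, -3, 0, 0, 0, 0, 83, -1, 0, 0, 0, 0, 83, 0, 0, 0, 0, 0, 83, 0, 0, 0, 0, 0, 83, 0, 0, 0, 0, 0],
)

```text
time_s: 6.58
position: [0.5335, -0.1157, 0.0665]
tcp_rot: [[-0.147, 0.0, 0.989], [-0.989, 0.0, -0.147], [-0.0, -1.0, 0.0]]
force: [-1.6, 2.3, 2.7]
opening: 0.002
```

Run:
```python
from h import *
st()
```

```text
t 6.58 pos [ 533.5 -115.7   66.5] yaw_z -8.45 tilt [0.0002 0.    ] F [-1.59  2.26  2.72] op 0.002 q [-24.   39.8 101.2   0.   39.  -15.5]
```

jog_arm(
  motion=[0, 0.3, 0, 0, 0, 0, 0, 0.3, 0, 0, 0, 0],
)

```text
time_s: 6.82
position: [0.5335, -0.1158, 0.0664]
tcp_rot: [[-0.147, 0.0, 0.989], [-0.989, 0.0, -0.147], [-0.0, -1.0, 0.0]]
force: [-1.9, 2.4, 7.3]
opening: 0.003
```

Start is clearly pressed. I'll rise and move above the tall logger, turning by 3° and opening the gripper.

jog_arm(
  motion=[0, -4, 0, 0, 0, 0, 0, -20, 0, 0, 0, 0, 0, -50, 0, 0, 0, 0, -10, -95, -2, 0, 0, 0, -40, -120, -6, 0, 0, 0, -90, -124, -13, 0, 1, 0, -145, -124, -21, 0, 2, 0, -200, -124, -29, 0, 3, 0, -255, -124, -38, 0, 3, 0, -300, -124, -45, 0, 3, 0, -318, -124, -47, 0, 3, 0, -324, -124, -48, 0, 3, 0, -324, -124, -48, 0, 3, 0, -324, -124, -48, 0, 3, 0],
  gripper=0.6,
)

```text
time_s: 8.57
position: [0.5339, 0.2103, 0.1899]
tcp_rot: [[-0.2, -0.0, 0.98], [-0.98, -0.001, -0.2], [0.001, -1.0, -0.0]]
force: [-1.0, 0.4, 0.7]
opening: 0.6
```

Run:
```python
from h import *
st();o=grab("c")
# keys up check from the top/scene depth
W=cloud("scene",o["scene"][1])
for n,(u,v) in dict(start=(282,257),erase=(301,263),menu=(319,268),power=(339,273)).items(): print(n,np.round(np.nanmedian(W[v-1:v+2,u-1:u+2].reshape(-1,3),0)*1000,1))
```

```text
t 8.57 pos [533.9 210.3 189.9] yaw_z -11.55 tilt [-0.0003 -0.0005] F [-1.04  0.38  0.68] op 0.6 q [10.4 30.3 92.7 -0.  57.1 21.9]
start [ 534.6 -113.2   47.7]
erase [543.  -70.4  47.5]
menu [547.6 -31.8  47.1]
power [552.6  11.1  47.4]
```

View pics/c_scene.png

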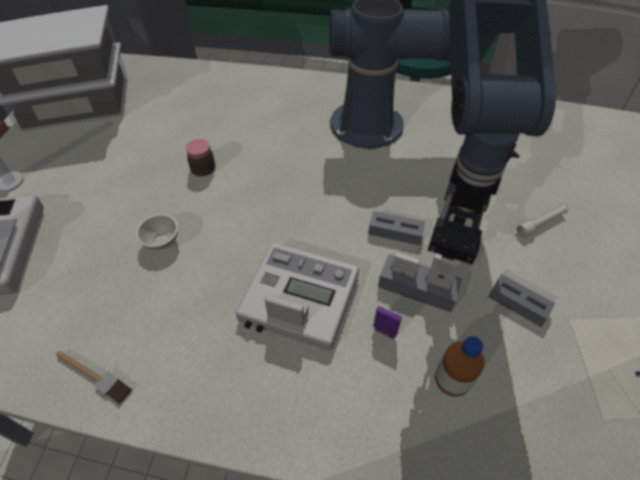

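View pics/c_top.png

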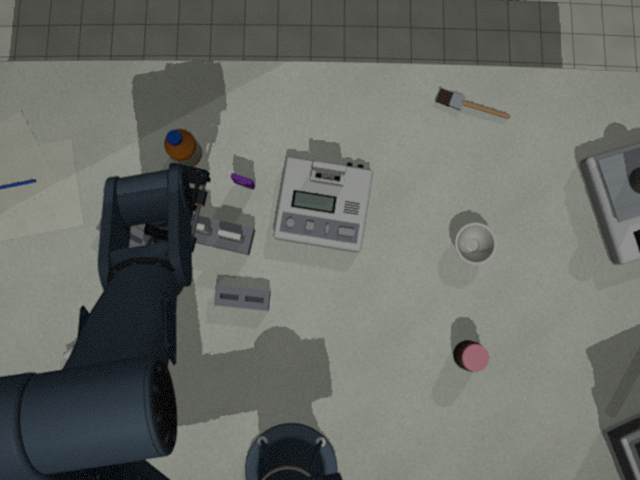

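Keys are back up, and the gripper is over the tall logger (scene 442,270). I'll descend and close gently.

jog_arm(
  motion=[0, 20, 0, 0, 0, 0, 0, 45, 0, 0, 0, 0, 0, 65, 0, 0, 0, 0, 0, 75, 0, 0, 0, 0, 0, 77, 0, 0, 0, 0, 0, 77, 0, 0, 0, 0],
)

```text
time_s: 9.43
position: [0.5342, 0.2116, 0.1134]
tcp_rot: [[-0.199, 0.001, 0.98], [-0.98, 0.0, -0.199], [-0.0, -1.0, 0.001]]
force: [0.1, 0.7, 0.0]
opening: 0.597
```

Run:
```python
from h import *
st()
```

```text
t 9.43 pos [534.2 211.6 113.4] yaw_z -11.47 tilt [0.001  0.0002] F [0.09 0.71 0.02] op 0.597 q [10.5 36.7 95.7 -0.  47.5 21.9]
```

jog_arm(
  motion=[0, 0, 0, 0, 0, 0, 0, 0, 0, 0, 0, 0, 0, 0, 0, 0, 0, 0, 0, 0, 0, 0, 0, 0, 0, 0, 0, 0, 0, 0],
  gripper=0,
)

```text
time_s: 10.05
position: [0.5337, 0.2117, 0.113]
tcp_rot: [[-0.198, 0.0, 0.98], [-0.98, -0.0, -0.198], [0.0, -1.0, 0.0]]
force: [-0.7, -1.0, 1.1]
opening: 0.139
```

Run:
```python
from h import *
st();grab("d")
```

```text
t 10.05 pos [533.7 211.7 113. ] yaw_z -11.45 tilt [ 0.0001 -0.0001] F [-0.75 -0.99  1.07] op 0.139 q [10.5 36.7 95.8 -0.  47.5 21.9]
```

View pics/d_scene.png

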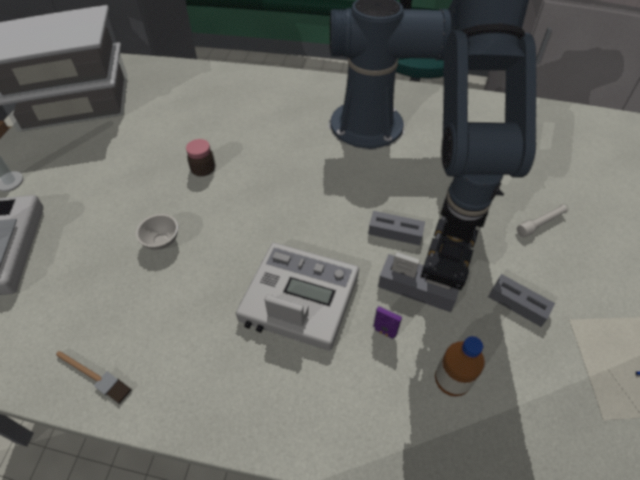

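Gripped: 12.1 mm opening, negligible side force. I'll lift straight up, then carry it over.

jog_arm(
  motion=[0, -3, 0, 0, 0, 0, 0, -10, 0, 0, 0, 0, 0, -22, 0, 0, 0, 0, 0, -40, 0, 0, 0, 0, 0, -65, 0, 0, 0, 0, 0, -95, 0, 0, 0, 0, 0, -118, 0, 0, 0, 0, 0, -125, 0, 0, 0, 0, 0, -125, 0, 0, 0, 0],
)

```text
time_s: 11.28
position: [0.5335, 0.2117, 0.2383]
tcp_rot: [[-0.199, 0.0, 0.98], [-0.98, 0.0, -0.199], [-0.0, -1.0, 0.0]]
force: [-0.3, -0.3, -0.7]
opening: 0.132
```

jog_arm(
  motion=[8, 0, 5, 0, 0, 0, 25, 0, 17, 0, 0, 0, 52, 0, 35, 0, 0, 0, 85, 0, 58, 0, -1, 0, 118, 0, 80, 0, -1, 0, 151, 0, 102, 0, -2, 0, 184, 0, 125, 0, -2, 0, 215, 0, 145, 0, -3, 0, 240, 0, 162, 0, -3, 0, 251, 0, 170, 0, -3, 0, 255, 0, 172, 0, -3, 0, 255, 0, 172, 0, -3, 0, 255, 0, 172, 0, -3, 0],
)

```text
time_s: 12.9
position: [0.6512, -0.0712, 0.238]
tcp_rot: [[-0.146, -0.001, 0.989], [-0.989, 0.0, -0.146], [-0.0, -1.0, -0.001]]
force: [0.3, -0.1, -1.2]
opening: 0.138
```

Run:
```python
from h import *
st();o=grab("e")
for n in o:
    W=cloud(n,o[n][1]); box=(200,180,420,340) if n=="scene" else (240,110,420,270)
    x0,y0,x1,y1=box
    cv2.imwrite(f"pics/e_{n}_crop.png",cv2.resize(o[n][0][y0:y1,x0:x1],None,fx=3.5,fy=3.5,interpolation=cv2.INTER_CUBIC)[:,:,::-1])
```

```text
t 12.9 pos [651.2 -71.2 238. ] yaw_z -8.38 tilt [-0.0006  0.0004] F [ 0.25 -0.08 -1.21] op 0.138 q [-16.   33.   77.8   0.   69.2  -7.6]
```

View pics/e_scene_crop.png

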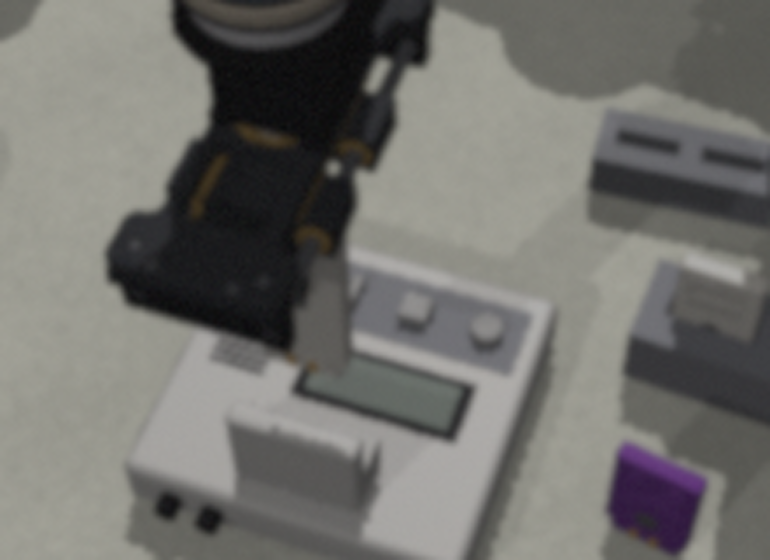

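View pics/e_scene.png

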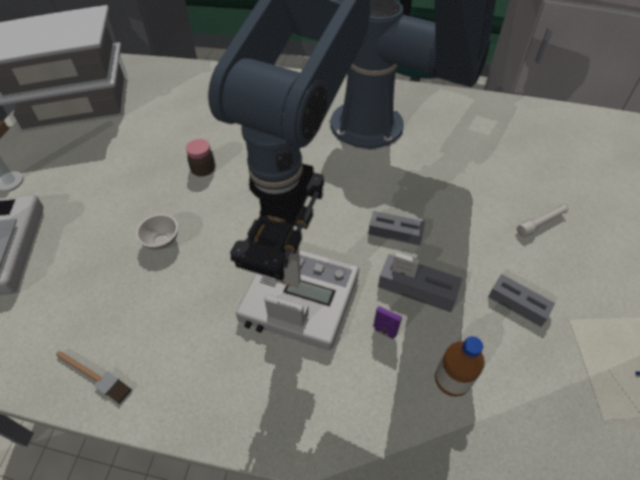

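The logger hangs upright in the jaws at scene (290,265), its foot at about (288,283) in front of the backrest (290,305). I'll check its edge position from depth before lowering.

Run:
```python
from h import *
th=np.radians(-8.5);X=np.array([np.cos(th),np.sin(th)]);Y=np.array([-X[1],X[0]])
for n,c in(("scene",np.array([600,-62.9])),("top",np.array([596.1,-64.1]))):
    z=np.load(f"pics/e_{n}.npz");W=cloud(n,z["d"])*1000
    L=np.stack([(W[...,:2]-c)@X,(W[...,:2]-c)@Y],-1)
    g=z["p"].astype(int); bright=g.min(-1)>70
    for lo,hi in((135,148),(150,170),(170,200)):
        m=(W[...,2]>lo)&(W[...,2]<hi)&(abs(L[...,0]-55)<25)&(abs(L[...,1])<40)
        if m.sum()>3:
            q=L[m];print(n,lo,hi,m.sum(),"x pct",np.round(np.percentile(q[:,0],[2,50,98]),1),"y",np.round(np.percentile(q[:,1],[2,50,98]),1))
```

```text
scene 135 148 69 x pct [55.5 56.9 57.9] y [-17.4   3.   22. ]
scene 150 170 102 x pct [50.7 57.9 59.7] y [ 0.4 13.9 26.1]
scene 170 200 161 x pct [48.5 57.9 59.4] y [ 1.3 15.2 26.3]
```

jog_arm(
  motion=[0, 8, 0, 0, 0, 0, 0, 25, 0, 0, 0, 0, 0, 42, 0, 0, 0, 0, 0, 52, 0, 0, 0, 0, 0, 55, 0, 0, 0, 0, 0, 55, 0, 0, 0, 0, 0, 55, 0, 0, 0, 0],
)

```text
time_s: 13.88
position: [0.6521, -0.0725, 0.1836]
tcp_rot: [[-0.147, 0.001, 0.989], [-0.989, -0.0, -0.147], [0.0, -1.0, 0.001]]
force: [0.7, -0.7, -0.7]
opening: 0.135
```

jog_arm(
  motion=[0, 0, 1, 0, 0, 0, 0, 0, 2, 0, 0, 0, 0, 0, 3, 0, 0, 0, 0, 0, 3, 0, 0, 0],
)

```text
time_s: 14.38
position: [0.6547, -0.0728, 0.183]
tcp_rot: [[-0.147, 0.0, 0.989], [-0.989, -0.0, -0.147], [0.0, -1.0, 0.0]]
force: [-0.5, 0.3, -1.3]
opening: 0.137
```

jog_arm(
  motion=[0, 0, 1, 0, 0, 0, 0, 0, 1, 0, 0, 0],
)

```text
time_s: 14.62
position: [0.6557, -0.073, 0.1829]
tcp_rot: [[-0.147, 0.0, 0.989], [-0.989, -0.0, -0.147], [0.0, -1.0, 0.0]]
force: [0.4, -0.0, -1.2]
opening: 0.133
```

jog_arm(
  motion=[0, 0, 1, 0, 0, 0, 0, 0, 1, 0, 0, 0],
)

```text
time_s: 14.88
position: [0.6567, -0.0732, 0.183]
tcp_rot: [[-0.147, 0.0, 0.989], [-0.989, -0.0, -0.147], [0.0, -1.0, 0.0]]
force: [-1.1, 0.2, -1.6]
opening: 0.134
```

jog_arm(
  motion=[0, 0, 1, 0, 0, 0, 0, 0, 1, 0, 0, 0],
)

```text
time_s: 15.12
position: [0.6576, -0.0732, 0.1829]
tcp_rot: [[-0.147, -0.0, 0.989], [-0.989, 0.0, -0.147], [-0.0, -1.0, -0.0]]
force: [-0.3, -0.1, -0.7]
opening: 0.137
```

jog_arm(
  motion=[0, 0, 1, 0, 0, 0, 0, 0, 1, 0, 0, 0],
)

```text
time_s: 15.38
position: [0.6579, -0.0733, 0.1828]
tcp_rot: [[-0.147, -0.002, 0.989], [-0.989, 0.0, -0.147], [-0.0, -1.0, -0.002]]
force: [-1.6, 0.3, -0.8]
opening: 0.134
```

jog_arm(
  motion=[0, 0, 1, 0, 0, 0, 0, 0, 1, 0, 0, 0],
)

```text
time_s: 15.62
position: [0.6583, -0.0733, 0.1827]
tcp_rot: [[-0.147, -0.003, 0.989], [-0.989, 0.001, -0.147], [-0.0, -1.0, -0.003]]
force: [-4.2, 0.4, 1.2]
opening: 0.133
```

Contact with the backrest: TCP stalls at about 657.8 mm with −4 N. I'll back off 4 mm, which leaves about 2 mm clearance at slot centre, and lower gently.

jog_arm(
  motion=[0, 0, -2, 0, 0, 0, 0, 0, -4, 0, 0, 0, 0, 4, -4, 0, 0, 0, 0, 8, -4, 0, 0, 0, 0, 10, -4, 0, 0, 0, 0, 10, -4, 0, 0, 0],
)

```text
time_s: 16.38
position: [0.6556, -0.0729, 0.1726]
tcp_rot: [[-0.147, -0.0, 0.989], [-0.989, 0.0, -0.147], [-0.0, -1.0, -0.0]]
force: [0.2, 0.6, -0.4]
opening: 0.136
```

jog_arm(
  motion=[0, 2, 0, 0, 0, 0, 0, 4, 0, 0, 0, 0, 0, 6, 0, 0, 0, 0, 0, 6, 0, 0, 0, 0],
)

```text
time_s: 16.88
position: [0.6555, -0.0729, 0.1667]
tcp_rot: [[-0.147, -0.0, 0.989], [-0.989, 0.0, -0.147], [-0.0, -1.0, -0.0]]
force: [0.7, -0.0, -1.1]
opening: 0.134
```

jog_arm(
  motion=[0, 1.5, 0, 0, 0, 0, 0, 3, 0, 0, 0, 0, 0, 4, 0, 0, 0, 0, 0, 4, 0, 0, 0, 0],
)

```text
time_s: 17.38
position: [0.6555, -0.073, 0.1628]
tcp_rot: [[-0.147, -0.0, 0.989], [-0.989, 0.0, -0.147], [-0.0, -1.0, -0.0]]
force: [-0.0, -0.0, -0.8]
opening: 0.137
```

The foot is now about 5 mm below the lip top with no contact force. Continuing down.

jog_arm(
  motion=[0, 1.5, 0, 0, 0, 0, 0, 3, 0, 0, 0, 0, 0, 4, 0, 0, 0, 0, 0, 4, 0, 0, 0, 0],
)

```text
time_s: 17.88
position: [0.6555, -0.0729, 0.1588]
tcp_rot: [[-0.147, -0.0, 0.989], [-0.989, 0.0, -0.147], [-0.0, -1.0, -0.0]]
force: [-0.1, 0.3, -1.7]
opening: 0.137
```

jog_arm(
  motion=[0, 1.5, 0, 0, 0, 0, 0, 3, 0, 0, 0, 0, 0, 4, 0, 0, 0, 0, 0, 4, 0, 0, 0, 0],
)

```text
time_s: 18.38
position: [0.6555, -0.0729, 0.1548]
tcp_rot: [[-0.147, -0.0, 0.989], [-0.989, 0.0, -0.147], [-0.0, -1.0, -0.0]]
force: [0.6, -0.2, -1.1]
opening: 0.133
```

jog_arm(
  motion=[0, 1.5, 0, 0, 0, 0, 0, 3, 0, 0, 0, 0, 0, 4, 0, 0, 0, 0, 0, 4, 0, 0, 0, 0],
)

```text
time_s: 18.88
position: [0.6558, -0.073, 0.1514]
tcp_rot: [[-0.147, 0.001, 0.989], [-0.989, -0.0, -0.147], [0.0, -1.0, 0.001]]
force: [-1.4, -0.2, 3.0]
opening: 0.132
```

Run:
```python
from h import *
st();o=grab("f")
o=o["scene"][0][180:340,200:420]
cv2.imwrite("pics/f_crop.png",cv2.resize(o,None,fx=3.5,fy=3.5,interpolation=cv2.INTER_CUBIC)[:,:,::-1])
```

```text
t 18.88 pos [655.8 -73.  151.4] yaw_z -8.45 tilt [ 0.0006 -0.0002] F [-1.37 -0.24  3.01] op 0.132 q [-16.   39.   81.4  -0.   59.6  -7.6]
```

View pics/f_crop.png

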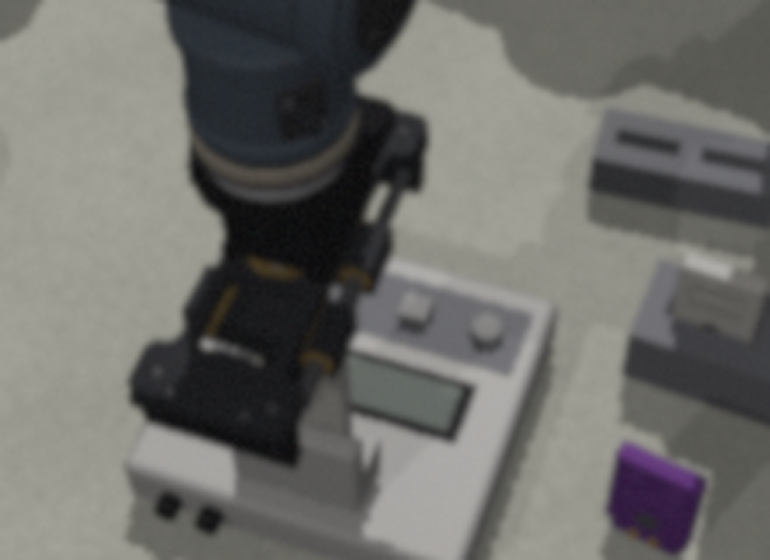

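The crop shows the logger in the cradle in front of the backrest. The force rose to +3 N where the contact bar should start. Pressing on in small steps.

jog_arm(
  motion=[0, 1, 0, 0, 0, 0, 0, 2, 0, 0, 0, 0, 0, 3, 0, 0, 0, 0, 0, 3, 0, 0, 0, 0],
)

```text
time_s: 19.48
position: [0.6558, -0.073, 0.1481]
tcp_rot: [[-0.147, 0.0, 0.989], [-0.989, -0.0, -0.147], [0.0, -1.0, 0.0]]
force: [-0.9, 0.6, 4.3]
opening: 0.139
```

jog_arm(
  motion=[0, 1, 0, 0, 0, 0, 0, 2, 0, 0, 0, 0, 0, 2, 0, 0, 0, 0],
)

```text
time_s: 19.85
position: [0.6558, -0.073, 0.1462]
tcp_rot: [[-0.147, 0.001, 0.989], [-0.989, -0.0, -0.147], [0.0, -1.0, 0.001]]
force: [-0.6, 0.1, 6.0]
opening: 0.142
```

jog_arm(
  motion=[0, 0.5, 0, 0, 0, 0, 0, 1, 0, 0, 0, 0, 0, 1, 0, 0, 0, 0],
)

```text
time_s: 20.23
position: [0.6558, -0.073, 0.1454]
tcp_rot: [[-0.147, 0.001, 0.989], [-0.989, -0.0, -0.147], [0.0, -1.0, 0.001]]
force: [-0.2, 0.0, 6.7]
opening: 0.137
```

jog_arm(
  motion=[0, 0.5, 0, 0, 0, 0, 0, 1, 0, 0, 0, 0, 0, 1, 0, 0, 0, 0],
)

```text
time_s: 20.6
position: [0.6559, -0.0731, 0.145]
tcp_rot: [[-0.147, 0.001, 0.989], [-0.989, -0.0, -0.147], [0.0, -1.0, 0.001]]
force: [-1.5, 0.1, 8.7]
opening: 0.135
```

jog_arm(
  motion=[0, 0.5, 0, 0, 0, 0, 0, 1, 0, 0, 0, 0, 0, 1, 0, 0, 0, 0],
)

```text
time_s: 20.98
position: [0.656, -0.0731, 0.1449]
tcp_rot: [[-0.147, 0.001, 0.989], [-0.989, -0.0, -0.147], [0.0, -1.0, 0.001]]
force: [-2.9, 0.5, 13.1]
opening: 0.132
```

jog_arm(
  motion=[0, 0.5, 0, 0, 0, 0, 0, 1, 0, 0, 0, 0, 0, 1, 0, 0, 0, 0],
)

```text
time_s: 21.35
position: [0.6562, -0.0731, 0.1449]
tcp_rot: [[-0.147, 0.002, 0.989], [-0.989, -0.001, -0.147], [0.0, -1.0, 0.002]]
force: [-3.9, 0.6, 16.2]
opening: 0.133
```

Hard stop: z holds at 144.9 mm (foot ≈ 44 mm) while the force climbs to 16 N. I'll hold, take a last look and then hand in.

jog_arm(
  motion=[0, 0, 0, 0, 0, 0, 0, 0, 0, 0, 0, 0, 0, 0, 0, 0, 0, 0, 0, 0, 0, 0, 0, 0],
)

```text
time_s: 21.85
position: [0.6562, -0.0731, 0.1449]
tcp_rot: [[-0.147, 0.002, 0.989], [-0.989, -0.001, -0.147], [0.0, -1.0, 0.002]]
force: [-2.3, 0.8, 16.3]
opening: 0.138
```

Run:
```python
from h import *
st();o=grab("g")
W=cloud("scene",o["scene"][1])
for n,(u,v) in dict(menu=(319,268),power=(339,273)).items(): print(n,np.round(np.nanmedian(W[v-1:v+2,u-1:u+2].reshape(-1,3),0)*1000,1))
```

```text
t 21.85 pos [656.2 -73.1 144.9] yaw_z -8.45 tilt [ 0.0021 -0.0008] F [-2.34  0.85 16.28] op 0.138 q [-16.   39.4  81.6  -0.   58.8  -7.6]
menu [549.5 -31.4  47.7]
power [553.5  10.8  47.9]
```

View pics/g_scene.png

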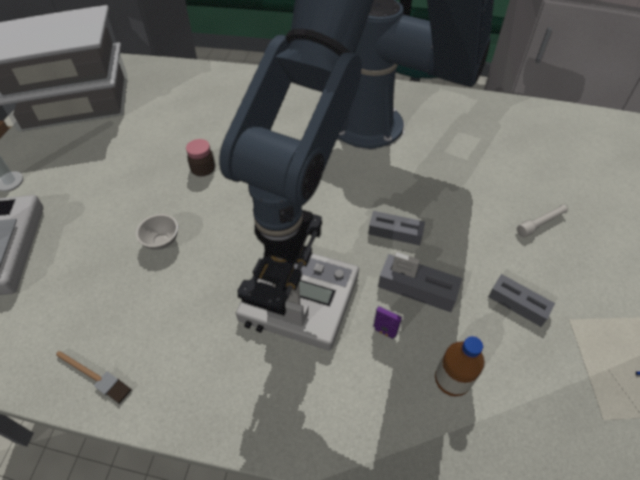

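The logger is seated in the cradle at scene (290,305) and still held. The short logger (404,265), the purple one (387,320), bottle, jar and bowl are all where they were.

Run:
```python
from h import *
bot.hand_in(); st()
```

```text
the job is handed in; nothing more can be done
the job is handed in; nothing more can be done
```

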